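Sweep the shaft collars into the parts fence

ROBOT

A 6-joint arm with a two-finger parallel gripper is mounted at the origin on the work surface. World frame = base frame: x ahead of the robot, y to its left, z up, the work surface at z = 0. Lengths are in m, angles in degrees, forces in N, time in s.
With the tool pointing down it reaches from about 0.225 to 0.725 m from the base axis. Payload 3.1 kg.
Tool frame: the origin (TCP) lies at the very end of the fingers, on their centre line; the grasp point (between the pads) lies 19 mm behind it; y points along the fingers, z is the direction in which the jaws open and shut, and the axes are right-handed (so a half turn about y gives the same grasp; the last joint's range is limited). The gripper opens to 85 mm and grips with 20 to 120 N. Pads are 22 mm wide; open, the fingers measure 114 mm over their backs; the gripper's body (76 mm by 85 mm) begins 54 mm behind the grasp point. The pads swing forward as they close: fully open they stand 13 mm farther back than shut.
Start: joints at [-82.036, 2.75, 5.684, 92.934, 0, 82.678], TCP at [0.138, -0.506, 0.231] pointing down, gripper open.
Joint ranges: [-166.93, 166.93], [-56.73, 111.36], [-69.38, 81.34], [-121.58, 131.49], [-85.45, 84.26], [-180, 180]. Speed limits (degrees/s): [159.86, 159.86, 180, 180, 180, 180].

INTERFACE

Orientations are given as a 3x3 rotation matrix whose columns are the frame's x, y, z axes.
In Python, from plant import arm gives the robot as it stands. The module is installed in compiled form; this text tells all that it offers.
- The arm moves only by the tool move_arm, never from a script. Its argument "rows" is a list that holds one entry, the list of rows, each a list of 7 numbers: the shift along the tool's x, y, z in cm, then the turn, a rotation vector about the tool's x, y, z in rad, then the finger opening in cm, from 0 to 8.54. A call has 1 to 5 rows; each row is the pose to reach, as a shift and turn from the pose commanded when the call began, along the tool's axes at that moment; what a row does not reach only later rows make up. A row lasts 1/10 s, in which the tool goes at most 50 mm and 8.59 degrees, less where a joint would pass 70% of its speed; a pose out of reach is approached as far as the arm can. A call with a gripper value outside its range is refused whole. The fingers move at their own pace and stop on an object; "grip_force" is the grip in N (left out, the last holds). Time passes only in rows, so rows that repeat a pose let the fingers close. It gives the time, the measured TCP pose, the force and the opening at its end, in the units of the state.
- arm.read_state(): the state, without advancing time (a new reading comes with each control period).
- arm.camera(name): name is "scene" or "top" or "wrist"; returns the picture (420x560x3 uint8, red, green, blue); there is no depth.
- arm.camera_info(name): a dict with "camera_matrix" (3x3 intrinsics, pixels), "extrinsics" (4x4, takes a point from world to camera coordinates); the wrist camera has in their place "mount" (4x4, takes a point from camera to tool coordinates, whose origin is the TCP and whose axes are the tool frame's). Camera axes: x right, y down, z forward; pixel columns grow to the right and rows downward; lengths in m; the calibration is good to about 2 mm. A picture is of the moment at which its call begins: read the wrist's pose just before it. camera_info takes no time and is no camera call.
- arm.sign_off(): hands the job in, once; it reports no verdict.
The state is a dict: "t": time; "qpos": joint angles; "joint_velocities": joint speeds; "effort": joint torques, N m; "position": TCP position; "eef_rot": TCP orientation; "wrist_force": force on the tool from outside, world axes, zero at the start; "wrist_torque": the same for the moment, N m; "gripper_width": opening from 0.0 (shut) to 1.0 (fully open).
Only numpy, scipy, OpenCV 4.12 (cv2) and the standard library are available. Lean on these libraries where they do the work, as an engineer would, in place of code of your own. Each camera call takes 0.05 s, during which the arm holds its last target. There are 200 camera calls.

TASK

Clear the motor test bench: with the gripper's fingers, sweep the three loose steel shaft collars along the bench top, in through the open side of the U-shaped aluminium fence, until all three lie flat and wholly inside it. Only push them along, never pick them up, and leave the coupling, the bracket and the screwdriver standing or lying where they are.

Things in the scene. Friction and masses are not known exactly. Their poses are not given: they have to be found in the camera images.
- fence: U-shaped fence of 20 mm square aluminium bars fixed to the bench, 140 by 220 mm outside. Inside 120 mm deep (x) by 180 mm wide (y), marked by a flush blue patch (no floor or sill). Origin: centre of the inside, at bench height. x points from the open side (x = -60 mm) to the closed end bar (inner face x = 60 mm); side bars' inner faces at y = -90 and 90 mm; z up
- collar_a_mid (a point): centre of a bright steel shaft collar, a ring of 32 mm outer diameter, 14 mm bore and 14 mm height lying flat on the bench, about 55 g, loose; the point is on its axis half-way up (7 mm above the bench); z is the ring's axis
- collar_a: the same collar as point collar_a_mid; origin at the centre of its underside
- collar_b_mid (a point): centre of a bright steel shaft collar, a ring of 32 mm outer diameter, 14 mm bore and 14 mm height lying flat on the bench, about 55 g, loose; the point is on its axis half-way up (7 mm above the bench); z is the ring's axis
- collar_b: the same collar as point collar_b_mid; origin at the centre of its underside
- collar_c_mid (a point): centre of a bright steel shaft collar, a ring of 32 mm outer diameter, 14 mm bore and 14 mm height lying flat on the bench, about 55 g, loose; the point is on its axis half-way up (7 mm above the bench); z is the ring's axis
- collar_c: the same collar as point collar_c_mid; origin at the centre of its underside
- coupling: bystander: shaft coupling standing upright, black with a red middle, 30 mm diameter, 38 mm tall, loose; origin at the centre of its underside
- bracket: bystander: small white angle bracket, foot 30 by 30 mm, 38 mm tall, loose, its upright leg on the +x edge of the foot; origin at the centre of its underside
- screwdriver: bystander: screwdriver with a red handle, 170 mm long, handle 26 mm thick, lying on the bench, its handle towards its own -x; origin at the middle of its length, at bench height

How it is judged:
By the outcome, as a careful person would: the job done as asked, in the order asked, and still so for the second after the job is handed in, with the robot touching nothing.
It also fails if it takes over 72 s, if anything falls off the work surface, if the arm or the gripper's body presses on something with over 40 N, if the wrist force passes 120 N, or if a joint passes its speed limit or range.

## Working session

There is one attempt and no reset: what is moved stays moved. The work goes in short steps, Python scripts to look and compute and a tool call to move; the robot and the scene stay as the last step left them, time stands still between calls to the robot, and variables do not carry over. Pictures are saved under pics/ and viewed, about 8 in all and at most 12, crops included, and the job is handed in when it is done.

Besides the shell and the picture viewer there is one more tool, called after "Request:" as name([rows], argument=value, ...), one row to a line, values as JSON. move_arm: Moves the arm, as the interface text tells. Its arguments: {"type":"object","properties":{"rows":{"type":"array"},"grip_force":{"type":"number"}},"required":["rows"]}

```bash
mkdir -p pics; python3 - <<'E'
from plant import arm
import cv2,numpy as np
s=arm.read_state();print(s['t'],s['position'],s['eef_rot'],s['gripper_width'])
for n in('top','scene'):
    cv2.imwrite(f'pics/{n}0.png',cv2.cvtColor(arm.camera(n),cv2.COLOR_RGB2BGR)); i=arm.camera_info(n);print(n,np.round(i['camera_matrix'],1).tolist(),np.round(i['extrinsics'],3).tolist())
E
```

```text
0.0 [ 0.13830714 -0.50582564  0.23011891] [[-9.64622192e-01 -3.16470030e-04  2.63635973e-01]
 [-2.63635990e-01  2.30332288e-03 -9.64619489e-01]
 [-3.01965611e-04 -9.99997297e-01 -2.30526926e-03]] 1.0022139728773587
top [[422.3, 0.0, 278.7], [0.0, 422.3, 213.2], [0.0, 0.0, 1.0]] [[0.018, -0.999, 0.03, -0.044], [-0.997, -0.02, -0.077, 0.531], [0.078, -0.029, -0.997, 0.893], [0.0, 0.0, 0.0, 1.0]]
scene [[490.9, 0.0, 276.9], [0.0, 490.9, 199.3], [0.0, 0.0, 1.0]] [[0.789, 0.614, 0.011, -0.403], [0.435, -0.546, -0.716, -0.208], [-0.434, 0.57, -0.698, 1.062], [0.0, 0.0, 0.0, 1.0]]
```

View pics/top0.png

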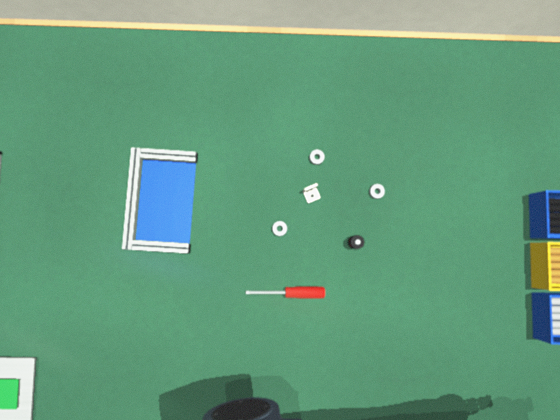

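View pics/scene0.png

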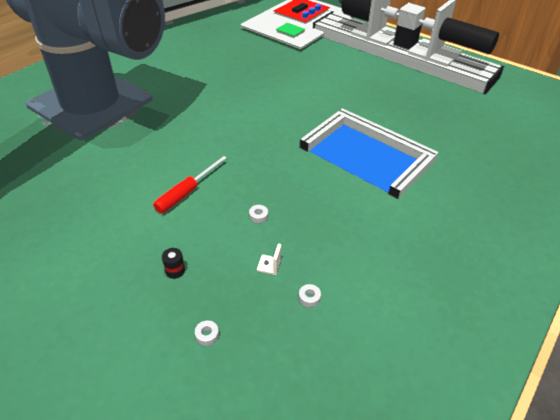

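Top view: the fence is on the left (px 125–195 × 148–252) and opens to the right. The collars are at about (317,157), (377,191) and (280,228), the bracket at (312,193), the coupling at (356,242), and the screwdriver at x 247–325, y 293. The scene view agrees. Next I'll measure positions.

```bash
cat >h.py <<'E'
import cv2,numpy as np
from plant import arm
def ray(n,uv,z):
    i=arm.camera_info(n);K=np.array(i['camera_matrix']);E=np.array(i['extrinsics']);R,t=E[:3,:3],E[:3,3]
    o=-R.T@t;d=R.T@np.linalg.solve(K,[uv[0],uv[1],1]);return o+d*(z-o[2])/d[2]
def blobs(im,lo,hi,amin,amax):
    m=cv2.inRange(cv2.cvtColor(im,cv2.COLOR_RGB2HSV),lo,hi)
    return [c for c in cv2.findContours(m,cv2.RETR_EXTERNAL,cv2.CHAIN_APPROX_NONE)[0] if amin<cv2.contourArea(c)<amax]
W=((0,0,120),(180,75,255))
def report(n):
    im=arm.camera(n);mm=lambda p:np.round(p[:2]*1000,1).tolist()
    for c in blobs(im,*W,60,700):
        (u,v),(w,h),a=cv2.minAreaRect(c); m=cv2.moments(c)
        if 60<u<520 and 120<v<340: print(n,'white',[round(x,1) for x in(u,v,w,h)],mm(ray(n,(u,v),.010)))
    for c in blobs(im,(100,150,80),(125,255,255),1500,9000):
        b=cv2.boxPoints(cv2.minAreaRect(c));print(n,'blue',[mm(ray(n,p,0)) for p in b])
    for nm,lo,hi in(('red',(0,150,80),(8,255,255)),('black',(0,0,0),(180,255,45))):
        for c in blobs(im,lo,hi,30,700):
            b=cv2.minAreaRect(c);print(n,nm,np.round(b[0]),np.round(b[1]),mm(ray(n,b[0],.013)))
    return im
E
python3 - <<'E'
from h import *
report('top');report('scene')
print(np.round(arm.camera_info('wrist')['mount'],3).tolist())
E
```

```text
top white [265.0, 292.0, 4.0, 40.0] [361.5, -7.7]
top white [279.5, 228.0, 16.0, 15.0] [500.2, -36.6]
top white [377.0, 190.5, 15.0, 14.0] [587.5, -251.3]
top white [312.0, 192.8, 17.1, 17.6] [579.2, -107.0]
top white [316.5, 156.5, 15.0, 15.0] [660.6, -116.0]
top blue [[471.1, 277.0], [649.1, 270.1], [641.9, 152.3], [463.5, 161.1]]
top red [304. 292.] [10. 39.] [363.0, -92.9]
top black [243. 410.] [19. 53.] [116.5, 34.3]
scene white [206.0, 332.5, 25.0, 24.0] [587.2, -252.9]
scene white [309.0, 295.5, 23.0, 22.0] [661.2, -119.1]
scene white [270.5, 257.7, 20.9, 33.8] [575.2, -99.2]
scene white [258.5, 213.5, 19.0, 19.0] [501.4, -38.2]
scene white [210.1, 167.6, 4.2, 38.2] [357.8, -3.0]
scene blue [[465.5, 160.3], [424.1, 293.2], [636.5, 270.0], [656.8, 151.3]]
scene red [174. 269.] [ 6. 17.] [477.7, -206.4]
scene red [175. 194.] [15. 49.] [362.5, -94.5]
scene red [301.   9.] [50. 22.] [84.6, 657.7]
scene black [176. 273.] [ 9. 19.] [484.9, -210.0]
scene black [173. 263.] [10. 19.] [468.5, -199.3]
scene black [394. 192.] [10.  7.] [654.4, 145.7]
scene black [304. 145.] [8. 6.] [455.3, 155.8]
scene black [493.  80.] [ 5. 31.] [653.1, 624.6]
scene black [407.  36.] [23. 24.] [395.9, 698.7]
scene black [300.   8.] [ 4. 14.] [79.9, 658.9]
scene black [355.  10.] [20. 28.] [207.5, 749.4]
scene black [184.   4.] [ 3. 41.] [-192.5, 471.0]
[[-0.0, 0.958, 0.288, -0.073], [-0.0, -0.288, 0.958, -0.142], [1.0, 0.0, 0.0, 0.0], [0.0, 0.0, 0.0, 1.0]]
```

Request:
move_arm([
  [[-45.8,10,-30.8,0,-1.304,0,1.8],[-45.8,10,-30.8,0,-1.304,0,1.8],[-45.8,10,-30.8,0,-1.304,0,1.8],[-45.8,10,-30.8,0,-1.304,0,1.8],[-45.8,10,-30.8,0,-1.304,0,1.8]],
], grip_force=40)

```text
t: 0.7
position: [0.3, -0.3186, 0.1863]
eef_rot: [[-0.521, 0.0, 0.853], [-0.853, -0.0, -0.521], [-0.0, -1.0, 0.0]]
wrist_force: [1.1, -1.3, 0.3]
gripper_width: 0.208
```

```bash
cat >>h.py <<'E'
from scipy.spatial.transform import Rotation as Ro
def go(x,y,z,yaw=-90):
    s=arm.read_state();R=np.array(s['eef_rot']);p=np.array(s['position'])
    a=np.radians(yaw);X=np.array([np.cos(a),np.sin(a),0]);Y=np.array([0,0,-1]);T=np.c_[X,Y,np.cross(X,Y)]
    print(s['t'],np.round(p*1000,1),'q',np.round(s['qpos'],0),'w',round(s['gripper_width'],3),'F',np.round(s['wrist_force'],1))
    print('row cm',np.round(R.T@(np.array([x,y,z])/1000-p)*100,2),'rad',np.round(Ro.from_matrix(R.T@T).as_rotvec(),3))
E
python3 -c "
from h import *
go(499,-88,80)
for uv in((357,241),):print(ray('top',uv,.038))"
```

```text
0.7 [ 300.  -318.6  186.3] q [-56. -11. -12.  89.   0.  66.] w 0.208 F [ 1.1 -1.3  0.3]
row cm [-30.05  10.63   4.96] rad [-0.    -0.549  0.   ]
[ 0.47451758 -0.20104297  0.038     ]
```

Request:
move_arm([
  [[-30.05,10.6,4.96,0,-0.549,0,1.8],[-30.05,10.6,4.96,0,-0.549,0,1.8],[-30.05,10.6,4.96,0,-0.549,0,1.8],[-30.05,10.6,4.96,0,-0.549,0,1.8],[-30.05,10.6,4.96,0,-0.549,0,1.8]],
])

```text
t: 1.2
position: [0.4553, -0.1405, 0.1039]
eef_rot: [[-0.003, 0.0, 1.0], [-1.0, -0.0, -0.003], [0.0, -1.0, 0.0]]
wrist_force: [1.9, -0.4, 0.1]
gripper_width: 0.207
```

```bash
python3 -c "
from h import *
go(499,-88,5)"
```

```text
1.2 [ 455.3 -140.5  103.9] q [-25.  -4. -15.  78.  -0.  65.] w 0.207 F [ 1.9 -0.4  0.1]
row cm [-5.27  9.89  4.35] rad [-0.    -0.003  0.   ]
```

Request:
move_arm([
  [[-5.3,3,4.4,0,-0.003,0,1.8],[-5.3,3,4.4,0,-0.003,0,1.8],[-5.3,7,4.4,0,-0.003,0,1.8],[-5.3,9,4.4,0,-0.003,0,1.8],[-5.3,9.6,4.4,0,-0.003,0,1.8]],
])

```text
t: 1.7
position: [0.4958, -0.0882, 0.005]
eef_rot: [[-0.001, -0.007, 1.0], [-1.0, 0.002, -0.001], [-0.002, -1.0, -0.007]]
wrist_force: [-0.1, -0.3, -0.6]
gripper_width: 0.212
```

```bash
python3 - <<'E'
from h import *
go(500,-61,5)
im=arm.camera('wrist');cv2.imwrite('pics/w1.png',im[:,:,::-1])
E
```

```text
1.7 [495.8 -88.2   5. ] q [-18.   4. -19.  67.  -0.  72.] w 0.212 F [-0.1 -0.3 -0.6]
row cm [-2.72  0.01  0.42] rad [ 0.007 -0.001 -0.002]
```

View pics/w1.png

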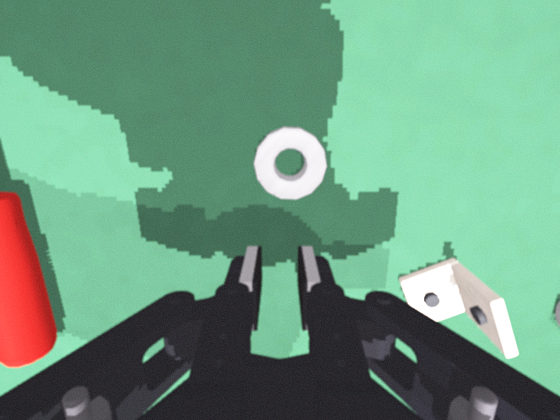

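The wrist view shows the fork centred at x≈281 and the collar at (290,163), straight ahead and about 4 mm to the right, as measured. The bracket is well clear at (460,305). I'll push now.

Request:
move_arm([
  [[-1,0,0.1,0,0,0,1.8],[-2,0,0.1,0,0,0,1.8],[-3,0,0.1,0,0,0,1.8],[-4.2,0,0.15,0,0,0,1.8],[-5.7,0,0.2,0,0,0,1.8]],
])

```text
t: 2.25
position: [0.5015, -0.0317, 0.0095]
eef_rot: [[-0.002, 0.002, 1.0], [-1.0, -0.001, -0.002], [0.001, -1.0, 0.002]]
wrist_force: [0.5, -0.2, 0.6]
gripper_width: 0.211
```

Request:
move_arm([
  [[-1.8,0,0.1,0,0,0,1.8],[-3.6,0,0.2,0,0,0,1.8],[-5.4,0,0.25,0,0,0,1.8],[-7.2,0,0.3,0,0,0,1.8],[-9,0,0.4,0,0,0,1.8]],
])

```text
t: 2.75
position: [0.5049, 0.0592, 0.009]
eef_rot: [[-0.001, 0.001, 1.0], [-1.0, -0.0, -0.001], [0.0, -1.0, 0.001]]
wrist_force: [0.1, -0.2, 1.0]
gripper_width: 0.215
```

```bash
python3 - <<'E'
from h import *
go(512,218,5)
report('scene')
E
```

```text
2.75 [504.9  59.2   9. ] q [ -1.   4. -18.  67.  -0.  89.] w 0.215 F [ 0.1 -0.2  1. ]
row cm [-15.89   0.4    0.69] rad [-0.001 -0.001  0.   ]
scene white [206.0, 332.5, 25.0, 24.0] [587.2, -252.9]
scene white [309.0, 295.5, 23.0, 22.0] [661.2, -119.1]
scene white [270.5, 257.7, 20.9, 33.8] [575.2, -99.2]
scene white [210.1, 167.6, 4.2, 38.2] [357.8, -3.0]
scene white [120.3, 120.6, 4.2, 42.1] [113.9, -9.8]
scene blue [[477.5, 159.9], [437.5, 292.0], [636.5, 270.0], [656.8, 151.3]]
scene red [174. 269.] [ 6. 17.] [477.5, -206.3]
scene red [175. 194.] [15. 49.] [362.5, -94.5]
scene black [176. 273.] [ 8. 19.] [485.0, -210.3]
scene black [173. 263.] [ 9. 18.] [469.0, -199.2]
scene black [394. 192.] [10.  7.] [654.4, 145.7]
scene black [314.  95.] [ 9. 15.] [369.3, 315.1]
scene black [493.  80.] [ 5. 31.] [653.1, 624.6]
scene black [407.  35.] [22. 24.] [395.1, 699.7]
scene black [468.  39.] [58. 20.] [527.5, 782.0]
scene black [357.   8.] [24. 20.] [205.8, 762.1]
scene black [330.  12.] [25. 21.] [160.7, 689.5]
scene black [180.   6.] [12. 47.] [-192.2, 456.2]
```

```bash
cat >>h.py <<'E'
def wr():
    s=arm.read_state();im=arm.camera('wrist');i=arm.camera_info('wrist');K=np.array(i['camera_matrix']);M=np.array(i['mount'])
    R=np.array(s['eef_rot'])@M[:3,:3];o=np.array(s['eef_rot'])@M[:3,3]+np.array(s['position'])
    for c in blobs(im,(0,0,150),(180,60,255),700,9000):
        (u,v),r=cv2.minEnclosingCircle(c);d=R@np.linalg.solve(K,[u,v,1]);print('wrist',round(u),round(v),'r',round(r),'fill',round(cv2.contourArea(c)/np.pi/r/r,2),np.round((o+d*(.012-o[2])/d[2])*1000,1))
    return im
E
python3 - <<'E'
from h import *
cv2.imwrite('pics/w2.png',wr()[:,:,::-1])
E
```

```text
wrist 9 350 r 36 fill 0.25 [358.7  10.9  12. ]
wrist 280 212 r 35 fill 0.94 [505.4  89.6  12. ]
wrist 152 26 r 44 fill 0.42 [454.3 167.3  12. ]
```

View pics/w2.png

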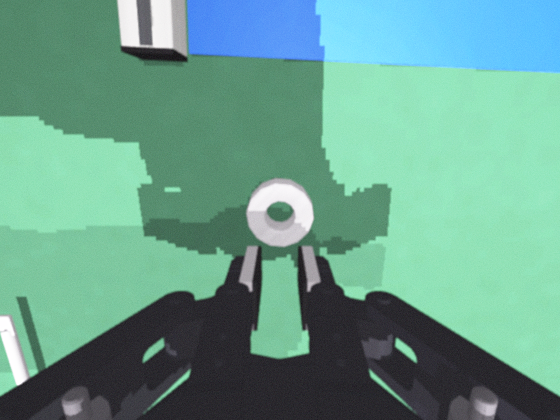

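The wrist view shows the collar nested flat ahead of the fork at (280,212), and the fence's left bar end at (155,50) is clear to the left. I'll carry on, 3 mm lower.

Request:
move_arm([
  [[-1.2,0.3,0.1,0,0,0,1.8],[-2.7,0.3,0.2,0,0,0,1.8],[-4.5,0.3,0.25,0,0,0,1.8],[-6.3,0.3,0.3,0,0,0,1.8],[-8.1,0.3,0.4,0,0,0,1.8]],
])

```text
t: 3.35
position: [0.5088, 0.1397, 0.0053]
eef_rot: [[-0.002, -0.001, 1.0], [-1.0, 0.0, -0.002], [-0.0, -1.0, -0.001]]
wrist_force: [0.7, -0.2, -0.0]
gripper_width: 0.213
```

Request:
move_arm([
  [[-1.8,0,0.1,0,0,0,1.8],[-3.5,0,0.2,0,0,0,1.8],[-5,0,0.25,0,0,0,1.8],[-6.3,0,0.3,0,0,0,1.8],[-7.4,0,0.3,0,0,0,1.8]],
])

```text
t: 3.85
position: [0.5121, 0.2135, 0.0054]
eef_rot: [[-0.002, -0.0, 1.0], [-1.0, -0.0, -0.002], [0.0, -1.0, -0.0]]
wrist_force: [0.3, -0.9, 0.1]
gripper_width: 0.214
```

```bash
python3 - <<'E'
from h import *
go(655,-165,80);wr()
E
```

```text
3.85 [512.1 213.5   5.4] q [ 16.  11. -11.  68.   0. 106.] w 0.214 F [ 0.3 -0.9  0.1]
row cm [37.83 -7.46 14.35] rad [ 0.    -0.002  0.   ]
wrist 551 346 r 40 fill 0.17 [655.2 168.1  12. ]
wrist 280 220 r 33 fill 0.43 [513.  238.8  12. ]
wrist 339 102 r 221 fill 0.06 [537.3 290.5  12. ]
```

Request:
move_arm([
  [[2,-1,0,0,0,0,1.8],[4,-5,0,0,0,0,1.8],[7,-8,3,0,0,0,1.8],[11,-8,5,0,0,0,1.8],[15.6,-8,6.9,0,0,0,1.8]],
])

```text
t: 4.4
position: [0.5834, 0.0555, 0.0881]
eef_rot: [[-0.001, 0.005, 1.0], [-1.0, 0.0, -0.001], [-0.0, -1.0, 0.005]]
wrist_force: [-0.1, -0.0, 0.4]
gripper_width: 0.21
```

Request:
move_arm([
  [[4.5,0,1.7,0,0,0,1.8],[9,0,3.4,0,0,0,1.8],[13.5,0,5.1,0,0,0,1.8],[18,0,6.8,0,0,0,1.8],[22.1,0,8.5,0,0,0,1.8]],
])

```text
t: 4.9
position: [0.6657, -0.1675, 0.0855]
eef_rot: [[-0.003, 0.0, 1.0], [-1.0, -0.0, -0.003], [0.0, -1.0, 0.0]]
wrist_force: [0.7, 1.0, 0.3]
gripper_width: 0.208
```

```bash
python3 - <<'E'
from h import *
go(667,-163,5);wr()
E
```

```text
4.9 [ 665.7 -167.5   85.5] q [-20.  28.  19.  81.  -0.  70.] w 0.208 F [0.7 1.  0.3]
row cm [-0.45  8.05  0.12] rad [-0.    -0.003  0.   ]
wrist 272 146 r 24 fill 0.94 [ 661.2 -116.9   12. ]
wrist 154 127 r 33 fill 0.67 [ 581.8 -104.3   12. ]
```

Request:
move_arm([
  [[0,3.5,0,0,-0.003,0,1.8],[0,6.5,0,0,-0.003,0,1.8],[0,7.8,0,0,-0.003,0,1.8],[0,8.0,0,0,-0.003,0,1.8],[-0.7,8.0,-0.1,0,-0.003,0,1.8]],
])

```text
t: 5.45
position: [0.6647, -0.1583, 0.006]
eef_rot: [[0.0, 0.0, 1.0], [-1.0, -0.001, 0.0], [0.001, -1.0, 0.0]]
wrist_force: [-0.2, 0.3, 0.2]
gripper_width: 0.211
```

Request:
move_arm([
  [[-1,0,-0.15,0,0,0,1.8],[-2,0,-0.3,0,0,0,1.8],[-3.2,0,-0.5,0,0,0,1.8],[-4.7,0,-0.8,0,0,0,1.8],[-6.5,0,-1.1,0,0,0,1.8]],
])

```text
t: 5.95
position: [0.6536, -0.0916, 0.0063]
eef_rot: [[0.001, 0.001, 1.0], [-1.0, -0.0, 0.001], [0.0, -1.0, 0.001]]
wrist_force: [-0.4, -0.7, -0.4]
gripper_width: 0.209
```

```bash
python3 - <<'E'
from h import *
go(595,211,5);wr()
E
```

```text
5.95 [653.6 -91.6   6.3] q [-14.  26.   8.  72.  -0.  76.] w 0.209 F [-0.4 -0.7 -0.4]
row cm [-30.27   0.11  -5.83] rad [-0.001  0.001  0.   ]
wrist 134 284 r 40 fill 0.63 [ 581.9 -100.3   12. ]
wrist 272 239 r 56 fill 0.41 [650.5 -76.3  12. ]
```

Request:
move_arm([
  [[-1.7,0,-0.4,0,0,0,1.8],[-3.5,0,-0.8,0,0,0,1.8],[-5.3,0,-1.2,0,0,0,1.8],[-7.1,0,-1.6,0,0,0,1.8],[-8.9,0,-2.0,0,0,0,1.8]],
])

```text
t: 6.5
position: [0.6328, -0.0022, 0.0055]
eef_rot: [[0.001, -0.0, 1.0], [-1.0, 0.0, 0.001], [-0.0, -1.0, -0.0]]
wrist_force: [-0.2, -0.5, 0.5]
gripper_width: 0.208
```

Request:
move_arm([
  [[-1.8,0,-0.4,0,0,0,1.8],[-3.6,0,-0.8,0,0,0,1.8],[-5.4,0,-1.2,0,0,0,1.8],[-7.2,0,-1.6,0,0,0,1.8],[-8.4,0,-1.9,0,0,0,1.8]],
])

```text
t: 7.0
position: [0.6137, 0.0821, 0.0055]
eef_rot: [[0.002, -0.0, 1.0], [-1.0, 0.0, 0.002], [-0.0, -1.0, -0.0]]
wrist_force: [0.1, -0.1, -0.3]
gripper_width: 0.215
```

```bash
python3 - <<'E'
from h import *
go(595,211,5);cv2.imwrite('pics/w3.png',wr()[:,:,::-1])
E
```

```text
7.0 [613.7  82.1   5.5] q [ 1. 20.  0. 70.  0. 91.] w 0.215 F [ 0.1 -0.1 -0.3]
row cm [-12.9    0.05  -1.84] rad [ 0.     0.002 -0.   ]
wrist 271 239 r 56 fill 0.41 [610.3  97.8  12. ]
wrist 385 61 r 72 fill 0.48 [656.1 174.6  12. ]
```

View pics/w3.png

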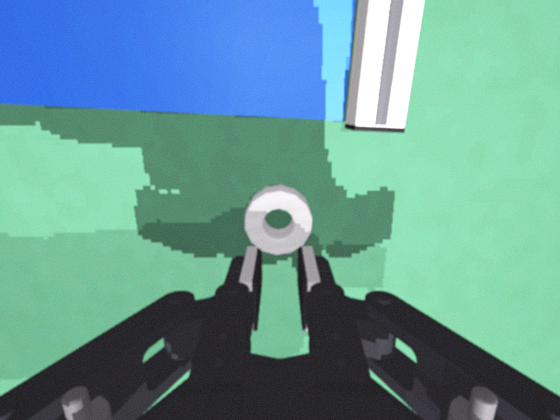

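The collar is nested at (278,219), and the right bar's inner edge is at x≈350, clear of collar and fingers. I'll continue in.

Request:
move_arm([
  [[-1.5,0,-0.4,0,0,0,1.8],[-3.2,0,-0.8,0,0,0,1.8],[-5,0,-1.2,0,0,0,1.8],[-6.8,0,-1.5,0,0,0,1.8],[-8.4,0,-1.7,0,0,0,1.8]],
])

```text
t: 7.55
position: [0.5967, 0.1659, 0.0055]
eef_rot: [[0.002, -0.0, 1.0], [-1.0, 0.0, 0.002], [-0.0, -1.0, -0.0]]
wrist_force: [-0.0, -0.3, -0.8]
gripper_width: 0.209
```

Request:
move_arm([
  [[-1.4,0,0,0,0,0,1.8],[-2.6,0,0,0,0,0,1.8],[-3.6,0,0,0,0,0,1.8],[-4.4,0,0,0,0,0,1.8],[-4.4,0,0,0,0,0,1.8]],
])

```text
t: 8.05
position: [0.5973, 0.2091, 0.0056]
eef_rot: [[0.002, 0.0, 1.0], [-1.0, 0.0, 0.002], [-0.0, -1.0, 0.0]]
wrist_force: [-0.5, -0.4, -0.2]
gripper_width: 0.211
```

```bash
python3 - <<'E'
from h import *
go(600,-300,80);wr()
E
```

```text
8.05 [597.3 209.1   5.6] q [ 13.  22.   3.  70.   0. 103.] w 0.211 F [-0.5 -0.4 -0.2]
row cm [50.91 -7.46  0.17] rad [-0.     0.002 -0.   ]
wrist 278 220 r 33 fill 0.34 [597.1 234.3  12. ]
wrist 93 209 r 37 fill 0.78 [512.3 239.4  12. ]
wrist 232 88 r 233 fill 0.05 [578.3 291.4  12. ]
```

Request:
move_arm([
  [[2,-1,0,0,0,0,1.8],[4,-5,0,0,0,0,1.8],[7,-8,0,0,0,0,2.4],[11.5,-8,-0.2,0,0,0,2.4],[16,-8,-0.3,0,0,0,2.4]],
])

```text
t: 8.6
position: [0.5957, 0.0463, 0.088]
eef_rot: [[0.001, 0.005, 1.0], [-1.0, -0.001, 0.001], [0.001, -1.0, 0.005]]
wrist_force: [1.0, -0.3, -0.3]
gripper_width: 0.281
```

Request:
move_arm([
  [[4.8,0,0,0,0,0,2.4],[9.6,0,0,0,0,0,2.4],[14.4,0,-0.1,0,0,0,2.4],[19.2,0,-0.2,0,0,0,2.4],[24,0,-0.3,0,0,0,2.4]],
])

```text
t: 9.1
position: [0.591, -0.1946, 0.0858]
eef_rot: [[-0.0, 0.001, 1.0], [-1.0, -0.0, -0.0], [0.0, -1.0, 0.001]]
wrist_force: [0.4, 0.3, -0.4]
gripper_width: 0.28
```

Request:
move_arm([
  [[4.8,0,0,0,0,0,2.4],[8.5,0,0,0,0,0,2.4],[10.7,0,0,0,0,0,2.4],[10.9,0,0,0,0,0,2.4],[10.9,0,0,0,0,0,2.4]],
])

```text
t: 9.6
position: [0.5911, -0.3017, 0.0854]
eef_rot: [[-0.001, -0.0, 1.0], [-1.0, 0.001, -0.001], [-0.001, -1.0, -0.0]]
wrist_force: [-0.3, -0.3, -1.0]
gripper_width: 0.28
```

```bash
python3 - <<'E'
from h import *
go(587,-300,5);wr()
E
```

```text
9.6 [ 591.1 -301.7   85.4] q [-33.  24.  15.  80.   0.  57.] w 0.28 F [-0.3 -0.3 -1. ]
row cm [-0.17  8.04 -0.4 ] rad [ 0.    -0.001 -0.001]
wrist 274 147 r 24 fill 0.94 [ 587.4 -251.5   12. ]
```

Request:
move_arm([
  [[0,3.5,-0.3,0,0,0,2.4],[0,6.5,-0.3,0,0,0,2.4],[0,7.8,-0.3,0,0,0,2.4],[0,8.0,-0.3,0,0,0,2.4],[-1,8.0,-0.3,0,0,0,2.4]],
])

```text
t: 10.15
position: [0.589, -0.2911, 0.0062]
eef_rot: [[0.0, 0.001, 1.0], [-1.0, -0.001, 0.0], [0.001, -1.0, 0.001]]
wrist_force: [0.3, -0.4, 0.6]
gripper_width: 0.284
```

Request:
move_arm([
  [[-0.8,0,0,0,0,0,2.4],[-1.6,0,-0.1,0,0,0,2.4],[-2.6,0,-0.4,0,0,0,2.4],[-3.8,0,-0.9,0,0,0,2.4],[-5.1,0,-1.5,0,0,0,2.4]],
])

```text
t: 10.65
position: [0.574, -0.2394, 0.0066]
eef_rot: [[0.001, 0.002, 1.0], [-1.0, -0.001, 0.001], [0.001, -1.0, 0.002]]
wrist_force: [-0.0, -0.2, 0.2]
gripper_width: 0.279
```

```bash
python3 - <<'E'
from h import *
go(513,-125,5);cv2.imwrite('pics/w4.png',wr()[:,:,::-1])
E
```

```text
10.65 [ 574.  -239.4    6.6] q [-29.  21.   0.  70.  -0.  61.] w 0.279 F [-0.  -0.2  0.2]
row cm [-11.45   0.14  -6.09] rad [-0.002  0.001  0.001]
wrist 280 225 r 35 fill 0.92 [ 574.4 -216.9   12. ]
```

View pics/w4.png

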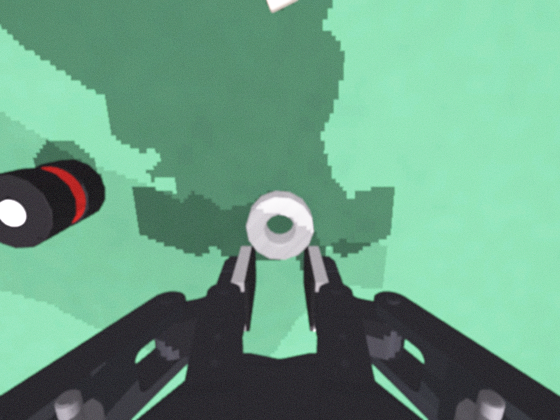

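The collar is held at (280,225). The coupling is well to the left at (60,200) and the bracket's edge is at the top (280,5). I'll go left around the bracket.

Request:
move_arm([
  [[-1.3,0.1,-0.75,0,0,0,2.4],[-2.6,0.1,-1.5,0,0,0,2.4],[-3.9,0.1,-2.2,0,0,0,2.4],[-5.2,0.1,-3,0,0,0,2.4],[-6.5,0.1,-3.8,0,0,0,2.4]],
])

```text
t: 11.2
position: [0.5356, -0.1746, 0.0053]
eef_rot: [[0.001, 0.001, 1.0], [-1.0, -0.001, 0.001], [0.001, -1.0, 0.001]]
wrist_force: [-0.0, 0.3, 1.4]
gripper_width: 0.283
```

Request:
move_arm([
  [[-1.3,0,-0.75,0,0,0,2.4],[-2.6,0,-1.5,0,0,0,2.4],[-3.9,0,-2.1,0,0,0,2.4],[-5.3,0,-2.4,0,0,0,2.4],[-6.7,0,-2.4,0,0,0,2.4]],
])

```text
t: 11.7
position: [0.5113, -0.1071, 0.0049]
eef_rot: [[0.001, 0.0, 1.0], [-1.0, -0.0, 0.001], [0.0, -1.0, 0.0]]
wrist_force: [-0.2, -1.4, 0.5]
gripper_width: 0.281
```

```bash
python3 - <<'E'
from h import *
go(553,140,5);wr()
E
```

```text
11.7 [ 511.3 -107.1    4.9] q [-19.   7. -16.  67.  -0.  71.] w 0.281 F [-0.2 -1.4  0.5]
row cm [-2.471e+01 -2.000e-02  4.190e+00] rad [-0.     0.001  0.   ]
wrist 430 280 r 69 fill 0.39 [ 585.5 -113.    12. ]
wrist 279 248 r 57 fill 0.42 [511.5 -95.9  12. ]
```

Passing the bracket with about 20 mm to spare. Next I go straight, then drift right into the fence.

Request:
move_arm([
  [[-1.5,0,0,0,0,0,2.4],[-3.2,0,0,0,0,0,2.4],[-4.9,0,0,0,0,0,2.4],[-6.6,0,0.3,0,0,0,2.4],[-8.3,0,0.7,0,0,0,2.4]],
])

```text
t: 12.25
position: [0.5185, -0.0238, 0.0045]
eef_rot: [[0.001, -0.0, 1.0], [-1.0, -0.0, 0.001], [0.0, -1.0, -0.0]]
wrist_force: [-0.2, -0.2, -0.2]
gripper_width: 0.278
```

Request:
move_arm([
  [[-1.7,0,0.4,0,0,0,2.4],[-3.4,0,0.8,0,0,0,2.4],[-5.1,0,1.2,0,0,0,2.4],[-6.8,0,1.6,0,0,0,2.4],[-8.5,0,2.0,0,0,0,2.4]],
])

```text
t: 12.75
position: [0.5385, 0.0613, 0.0045]
eef_rot: [[0.001, -0.0, 1.0], [-1.0, -0.0, 0.001], [0.0, -1.0, -0.0]]
wrist_force: [0.0, -0.0, 0.4]
gripper_width: 0.277
```

Request:
move_arm([
  [[-1.6,0,0.4,0,0,0,2.4],[-3.2,0,0.8,0,0,0,2.4],[-4.7,0,1.2,0,0,0,2.4],[-6.1,0,1.4,0,0,0,2.4],[-7.4,0,1.5,0,0,0,2.4]],
])

```text
t: 13.25
position: [0.5535, 0.1352, 0.0045]
eef_rot: [[0.001, 0.0, 1.0], [-1.0, -0.0, 0.001], [0.0, -1.0, 0.0]]
wrist_force: [-0.1, -0.5, -0.3]
gripper_width: 0.281
```

```bash
python3 - <<'E'
from h import *
go(554,176,5);wr()
E
```

```text
13.25 [553.5 135.2   4.5] q [ 7. 13. -9. 68. -0. 97.] w 0.281 F [-0.1 -0.5 -0.3]
row cm [-4.08 -0.05  0.06] rad [-0.     0.001  0.   ]
wrist 284 220 r 30 fill 0.27 [555.9 160.6  12. ]
wrist 536 165 r 88 fill 0.09 [665.3 186.1  12. ]
wrist 521 124 r 130 fill 0.09 [655.  203.4  12. ]
wrist 392 41 r 46 fill 0.83 [597.5 234.7  12. ]
wrist 170 28 r 43 fill 0.5 [511.3 239.3  12. ]
wrist 46 116 r 119 fill 0.09 [456.6 206.6  12. ]
wrist 21 115 r 117 fill 0.07 [446.2 206.8  12. ]
```

Now the last push, a back-off and a lift.

Request:
move_arm([
  [[-1.3,0,0,0,0,0,2.4],[-2.5,0,0,0,0,0,2.4],[-3.5,0,0,0,0,0,2.4],[-4.1,0,0,0,0,0,2.4],[-4.3,0,0,0,0,0,2.4]],
])

```text
t: 13.8
position: [0.5531, 0.1777, 0.0046]
eef_rot: [[0.002, 0.0, 1.0], [-1.0, -0.0, 0.002], [0.0, -1.0, 0.0]]
wrist_force: [0.3, 0.0, 0.3]
gripper_width: 0.28
```

Request:
move_arm([
  [[2,0,0,0,0,0,2.4],[5,-2,0,0,0,0,2.4],[8,-6,0,0,0,0,2.4],[12,-9,0,0,0,0,2.4],[16.5,-11,0,0,0,0,2.4]],
])

```text
t: 14.3
position: [0.5546, 0.0109, 0.1177]
eef_rot: [[0.002, 0.004, 1.0], [-1.0, -0.0, 0.002], [0.0, -1.0, 0.004]]
wrist_force: [0.8, -0.2, -0.3]
gripper_width: 0.281
```

Request:
move_arm([
  [[4,-2,0,0,0,0,2.4],[8,-4,-2,0,0,0,2.4],[12,-6,-4,0,0,0,2.4],[16,-8,-6,0,0,0,2.4],[16,-8,-6,0,0,0,2.4]],
])

```text
t: 14.8
position: [0.4931, -0.1535, 0.1985]
eef_rot: [[-0.007, 0.005, 1.0], [-1.0, -0.005, -0.007], [0.005, -1.0, 0.005]]
wrist_force: [0.7, 1.7, 0.6]
gripper_width: 0.279
```

```bash
python3 - <<'E'
from h import *
go(0,0,0);cv2.imwrite('pics/scene1.png',report('scene')[:,:,::-1]);cv2.imwrite('pics/top1.png',report('top')[:,:,::-1])
E
```

```text
14.8 [ 493.1 -153.5  198.5] q [-25.   1.  -0.  89.  -0.  66.] w 0.279 F [0.7 1.7 0.6]
row cm [-15.12  19.52 -49.51] rad [-0.005 -0.007  0.005]
scene white [270.5, 257.7, 20.9, 33.8] [575.2, -99.2]
scene white [210.1, 167.6, 4.2, 38.2] [357.8, -3.0]
scene white [359.0, 156.0, 14.0, 16.0] [553.8, 196.7]
scene white [389.0, 155.5, 16.0, 15.0] [597.5, 233.6]
scene white [194.9, 154.3, 25.2, 6.8] [309.1, 7.3]
scene white [352.0, 137.5, 13.0, 16.0] [513.1, 237.7]
scene white [120.4, 120.6, 4.2, 42.1] [113.9, -9.8]
scene blue [[465.6, 160.0], [424.1, 292.8], [636.5, 270.0], [656.9, 151.3]]
scene red [174. 269.] [ 7. 17.] [477.6, -206.3]
scene red [175. 194.] [15. 49.] [362.5, -94.5]
scene red [301.   9.] [50. 22.] [84.6, 657.7]
scene black [176. 273.] [ 8. 19.] [485.2, -210.0]
scene black [172. 258.] [18. 19.] [461.1, -193.7]
scene black [394. 192.] [10.  7.] [654.4, 145.7]
scene black [304. 145.] [8. 6.] [455.3, 155.8]
scene black [212. 134.] [18. 59.] [291.8, 71.2]
scene black [493.  80.] [ 5. 29.] [653.1, 621.6]
scene black [147.  54.] [38.  8.] [-51.2, 207.8]
scene black [407.  35.] [22. 24.] [395.0, 699.7]
scene black [468.  39.] [58. 20.] [527.5, 782.0]
scene black [354.   9.] [28. 20.] [201.2, 756.9]
scene black [186.  12.] [20. 42.] [-152.3, 438.1]
scene black [145.   5.] [17.  7.] [-274.0, 394.6]
top white [265.0, 292.0, 4.0, 40.0] [361.5, -7.7]
top white [151.8, 220.3, 14.1, 14.8] [511.8, 240.9]
top white [171.5, 202.0, 14.0, 15.0] [552.4, 199.8]
top white [361.9, 190.5, 14.4, 8.5] [586.7, -217.6]
top white [312.0, 192.6, 17.2, 17.9] [579.6, -106.9]
top white [156.0, 182.0, 14.0, 14.0] [595.6, 235.1]
top blue [[471.8, 276.8], [648.7, 270.6], [642.0, 152.9], [464.7, 160.8]]
top red [304. 292.] [10. 39.] [363.0, -92.9]
```

View pics/scene1.png

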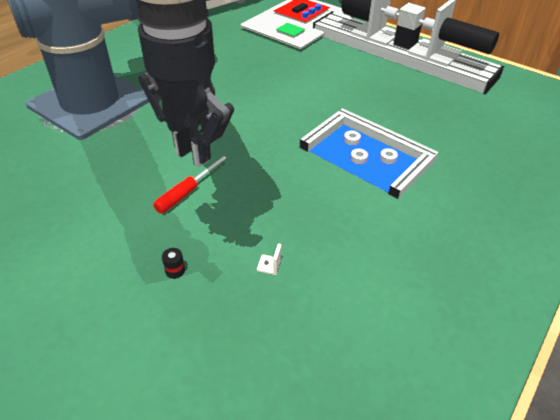

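View pics/top1.png

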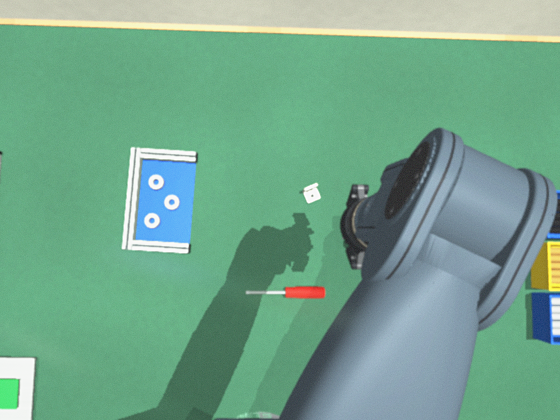

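Both views show all three collars flat on the blue patch, at least 25 mm inside the opening. The bracket, coupling and screwdriver are where they were, and the gripper is clear.

```bash
python3 -c "
from plant import arm
print(arm.sign_off())"
```

```text
the job is handed in; nothing more can be done
None
```

All three collars were swept into the U-shaped fence with the part-open fingers as a fork, without lifting any of them. The job was handed in after about 15 s of the 72 s allowed.

- **Collars:** the last top and scene views put their centres at about (512, 240), (596, 235) and (553, 199) mm. They lie flat, and the one nearest the open side has its edge about 25 mm inside. The two views agree to about 3 mm.
- **Bystanders:** the bracket, coupling and screwdriver measured the same before and after, within 1 mm. The coupling was checked in the scene view only, because the arm hid it from the top camera.
- **Forces:** no wrist-force reading went above about 2 N, and the gripper was well clear, about 0.2 m up, at hand-in.

No check failed. During the first push the fingertips rode at 9 mm instead of the intended 5 mm, so I lowered them before going on.

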